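# Set the stage with its edge thumbwheel

### The job

Slide the cover fully off the thumbwheel of the stage positioner, roll the thumbwheel with a light fingertip until the stage's pointer stands exactly in line with the index pointer, then slide the cover fully back over the wheel. Press the wheel only gently (it hangs on a sprung bed), move the stage by its wheel alone, leave the index where it is, and do not disturb the things standing around.

Things in the scene. Friction and masses are not known exactly. Their poses are not given: they have to be found in the camera images.
- positioner: Stage positioner: grey box with aluminium panel, 180 (x) x 220 (y) x 45 mm high, fixed to the worktop. Origin: centre of its underside; x points away from the robot (yaw within 0.25 rad), y left, z up; offsets are in this frame. On top: front right, the thumbwheel under its sliding cover; middle, the stage on rails along y; back, the index rider on a bar. Highest: cover tab 82 mm, specimen 81 mm.
- thumbwheel: Black ribbed edge wheel, radius 24 mm, 9 mm thick, in a slot 13 (x) x 52 mm (y) at x -50, y -50 mm; origin at its centre, 33 mm above the worktop. Axle along the positioner's x. Wheel and stage hang on one sprung bed: it yields downward from 1.5 N on, by 0.8 N per mm, to a stop at 5 mm (5.5 N); pressing it 2 to 4 mm is right, more than 15 N is too much. Friction holds it where it is left.
- wheel_top (a point): Top of the wheel, 57 mm above the worktop, 12 mm above the panel. A fingertip pressed lightly on it and moved towards +y rolls the wheel and moves the stage towards +y (the same way), about 0.58 mm of stage per mm of fingertip; towards -y moves it back. It takes strokes of some 20 mm across the top, lifting between strokes.
- cover (a joint): Travel in m of the aluminium cover, an open-ended tunnel 32 (x) x 58 (y) mm and 19 mm high above the panel (top 64 mm above the worktop), that slides along the positioner's y: 0 = fully over the wheel (start), 0.095 = fully off at the left (+y). Slides with about 1 N and stays where it is left.
- cover_tab (a point): Centre of the upright tab on the middle of the cover's top, by which it is pushed: a plate 26 mm wide (x), 6 mm thick (y), 18 mm tall, from 64 to 82 mm above the worktop; this point is 74 mm above the worktop. Push it towards +y to open, from its other side towards -y to close.
- stage_pointer (a point): Tip of the small dark pointer, a bar 3 mm wide, on the rear edge of the stage (aluminium plate 52 x 40 mm that carries a round specimen mount 30 mm across). It points to +x. At the start the stage is parked at its right-hand end; it can travel 49 mm to +y.
- index_pointer (a point): Tip of the like pointer, 3 mm wide, of the index rider on the rear bar, which points to -x at the stage's pointer, with a 3 mm gap between the tips; axes as the positioner's. It stands 12 to 38 mm to +y of the parked stage pointer. The two are in line when their positions along the positioner's y are equal.
- vial_1: Standing small bottle, 23 mm across, 48 mm high, bystander behind the positioner at the right; origin under its centre.
- grease_tin: Round tin, 53 mm across, 26 mm high, bystander to the right of the positioner; origin under its centre.
- feeler_gauge: Feeler gauge lying at the left of the positioner, 46 x 100 x 11 mm, bystander; origin under its centre.
- marker: Marker pen lying behind the positioner, 135 mm long, 16 mm thick, bystander; origin under its centre.
- carriage: The stage itself; origin under the centre of its plate, which is 8 mm thick and begins 59 mm above the worktop. Not to be touched.

How it is judged:
By the outcome, as a careful person would: the job done as asked, in the order asked, and still so for the second after the job is handed in, with the robot touching nothing.
It also fails if it takes over 58 s, if anything falls off the work surface, if the arm or the gripper's body presses on something with over 40 N, if the wrist force passes 120 N, or if a joint passes its speed limit or range.

### The arm

A 6-joint arm with a two-finger parallel gripper is mounted at the origin on a cart in front of the work surface, level with it; the furniture and walls round the work are solid. World frame = base frame: x ahead of the robot, y to its left, z up, the work surface at z = 0. Lengths are in m, angles in rad, forces in N, time in s.
With the tool pointing down it reaches from about 0.275 to 0.775 m from the base axis. Payload 14.6 kg.
Tool frame: the origin (TCP) lies on the centre line of the jaws, within the pads' length; the fingertips stand 8 mm ahead of it and the grasp point (between the pads) lies 11 mm behind it; z points along the fingers, y is the direction in which the jaws open and shut (so a half turn about z gives the same grasp; the last joint's range is limited). The gripper opens to 85 mm and grips with 20 to 120 N. Pads are 22 mm wide; open, the fingers measure 114 mm over their backs; the gripper's body (76 mm by 85 mm) begins 54 mm behind the grasp point. The pads swing forward as they close: fully open they stand 13 mm farther back than shut.
Start: joints at [1.141, 0.263, -0.048, 1.259, 0, 1.415], TCP at [0.142, 0.505, 0.239] pointing down, gripper open.
Joint ranges: [-2.65, 2.65], [-0.89, 1.7], [-1.18, 1.37], [-2.13, 2.11], [-1.35, 1.29], [-3.14, 3.14]. Speed limits (rad/s): [1.89, 1.89, 2.57, 2.79, 3.14, 3.14].

### API

Orientations are given as a unit quaternion [w, x, y, z].
In Python, from workcell import get_state, get_image, get_calibration, job_done gives the robot as it stands. The module is installed in compiled form; this text tells all that it offers.
- The arm moves only by the tool play_rows, never from a script. Its argument "rows" is text: rows parted by semicolons, each of 4 numbers parted by spaces: the shift along the world's x, y, z in m, then the turn about the world's z in rad. In form: dx dy dz roll; .... A call has 1 to 12 rows; each row shifts and turns the commanded pose from where the row before left it; what a row does not reach is not made up. A row lasts 1/8 s, in which the tool goes at most 62.5 mm and 10.7 degrees, less where a joint would pass 70% of its speed; a pose out of reach is approached as far as the arm can. A call with a gripper value outside its range is refused whole. "claw" is the opening, from 0 (shut) to 1 (fully open), set as the call begins (left out, the last holds). The fingers move at their own pace and stop on an object; "force" is the grip in N (left out, the last holds). Time passes only in rows, so rows that do not move let the fingers close. It gives the time, the measured TCP pose, the force and the opening at its end, in the units of the state.
- get_state(): the state, without advancing time (a new reading comes with each control period).
- get_image(name): name is "scene" or "top" or "wrist"; returns (picture, depth): 480x640x3 uint8, blue, green, red; 480x640 float32, m along the optical axis (not along the pixel's ray), 0 where there is no reading.
- get_calibration(name): a dict with "vfov" (degrees; the focal length in pixels is half the picture's height over the tangent of half this angle, whatever the lens; pixels are square), "cx", "cy" (the principal point, pixels), "rvec" (rotation vector, rad) and "tvec" (3), from world to camera coordinates, as OpenCV has them. Camera axes: x right, y down, z forward; pixel columns grow to the right and rows downward; lengths in m; the calibration is good to about 2 mm. The wrist camera is an equidistant fisheye: a pixel r from the principal point sees the ray r / f radians off the axis. A picture is of the moment at which its call begins: read the wrist's pose just before it. get_calibration takes no time and is no camera call; for the wrist camera it gives the pose at the moment of the call.
- job_done(): hands the job in, once; it reports no verdict.
The state is a dict: "time_s": time; "qpos": joint angles; "joint_vel": joint speeds; "joint_torque": joint torques, N m; "tool_pos": TCP position; "eef_rot": TCP orientation; "contact_force": force on the tool from outside, world axes, zero at the start; "torque": the same for the moment, N m; "grip_width": opening from 0.0 (shut) to 1.0 (fully open).
Only numpy, scipy, OpenCV 4.12 (cv2) and the standard library are available. Lean on these libraries where they do the work, as an engineer would, in place of code of your own. Each camera call takes 0.05 s, during which the arm holds its last target.

## Working session

There is one attempt and no reset: what is moved stays moved. The work goes in short steps, Python scripts to look and compute and a tool call to move; the robot and the scene stay as the last step left them, time stands still between calls to the robot, and variables do not carry over. Pictures are saved under pics/ and viewed, and the job is handed in when it is done.

Besides the shell and the picture viewer there is one more tool, called after "Call:" as name(argument=value, ...) on one line, values as JSON. play_rows: Moves the arm, as the interface text tells. Its arguments: {"type":"object","properties":{"rows":{"type":"string"},"claw":{"type":"number"},"force":{"type":"number"}},"required":["rows"]}

```bash
mkdir -p pics; cat > h.py <<'E'
import numpy as np, cv2
from workcell import get_state,get_image,get_calibration
def cal(n):
    c=get_calibration(n); f=240/np.tan(np.radians(c['vfov'])/2)
    R=cv2.Rodrigues(np.array(c['rvec'],float))[0]; t=np.array(c['tvec'],float).ravel()
    return f,c['cx'],c['cy'],R,t
def ray(n,u,v,C=None):
    f,cx,cy,R,t=C or cal(n)
    a=np.array([(u-cx)/f,(v-cy)/f])
    if n=='wrist':
        r=np.hypot(*a); d=np.array([*(a/max(r,1e-9)*np.sin(r)),np.cos(r)])
    else: d=np.array([*a,1.])
    return -R.T@t, R.T@d
def onz(n,u,v,z,C=None):
    o,d=ray(n,u,v,C); return o+d*(z-o[2])/d[2]
def proj(n,p,C=None):
    f,cx,cy,R,t=C or cal(n); q=R@np.array(p,float)+t
    if n=='wrist':
        th=np.arctan2(np.hypot(q[0],q[1]),q[2]); s=th/max(np.hypot(q[0],q[1]),1e-9); return f*q[0]*s+cx,f*q[1]*s+cy
    return f*q[0]/q[2]+cx,f*q[1]/q[2]+cy
E
python3 - <<'E'
from h import *
s=get_state();print(s)
for n in ['scene','top','wrist']:
    C=cal(n);print(n,C[0],C[1:3],-C[3].T@C[4])
    im,d=get_image(n);cv2.imwrite(f'pics/{n}0.png',im);np.save(f'{n}0.npy',d)
E
```

```text
{'time_s': 0.0, 'qpos': array([ 1.14069464e+00,  2.63485330e-01, -4.89410788e-02,  1.25940222e+00,
        2.22872312e-05,  1.41552736e+00]), 'joint_vel': array([ 9.88092610e-05, -2.08796600e-04,  1.79856543e-03,  3.84026244e-04,
        1.82615265e-03,  9.48217958e-04]), 'joint_torque': array([-3.84663135e-04, -6.37627888e+01,  3.84569192e+01,  1.37698324e-02,
       -8.77326192e-05, -5.66136364e-06]), 'tool_pos': array([0.14234633, 0.50505194, 0.23884306]), 'eef_rot': array([-1.59591861e-04,  1.36984278e-01,  9.90573087e-01, -4.90985230e-04]), 'contact_force': array([-0.17815205,  0.6953966 ,  0.21392829]), 'torque': array([ 0.00306729,  0.04613936, -0.06398927]), 'grip_width': 0.9985145389000945}
scene 551.5496454316702 (319.9805756155414, 234.97593561177248) [ 0.1037015  -0.51738207  0.77914027]
top 505.14071822958783 (318.74684502929233, 246.57987377192245) [0.46005308 0.1032265  1.0191498 ]
wrist 371.64829954431775 (319.5876380997798, 236.18800284470825) [0.07631969 0.52383659 0.37342797]
```

View pics/top0.png

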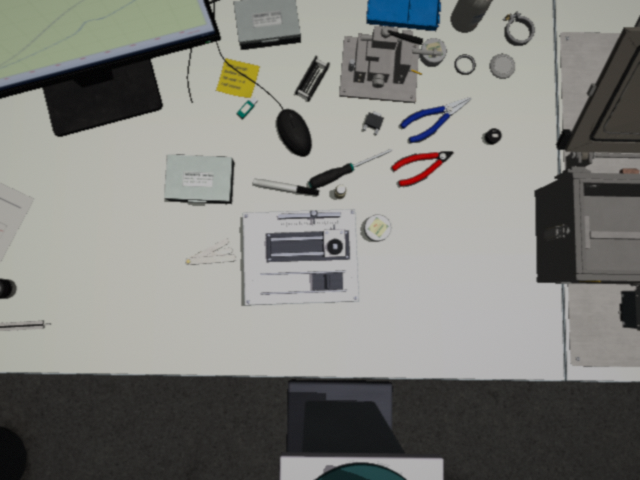

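View pics/scene0.png

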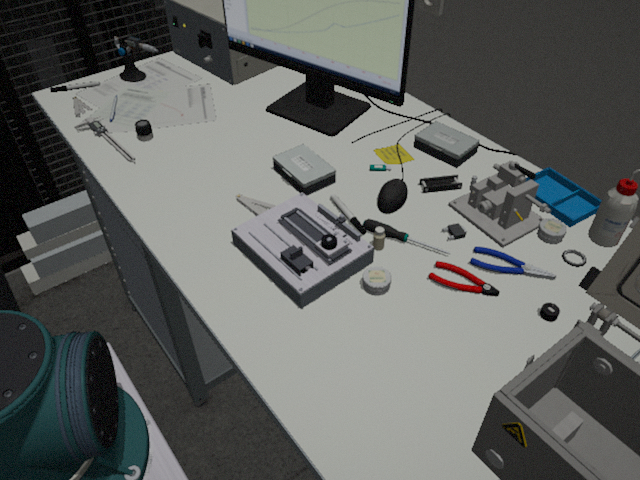

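View pics/wrist0.png

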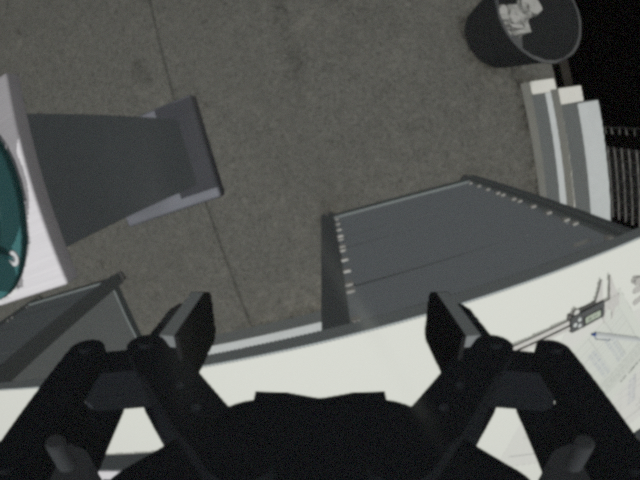

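```bash
python3 - <<'E'
from h import *
a=cv2.imread('pics/top0.png');cv2.imwrite('pics/top0z.png',cv2.resize(a[195:320,225:400],None,fx=4.5,fy=4.5,interpolation=cv2.INTER_CUBIC))
a=cv2.imread('pics/scene0.png');cv2.imwrite('pics/scene0z.png',cv2.resize(a[185:310,220:400],None,fx=4.4,fy=4.4,interpolation=cv2.INTER_CUBIC))
E
```

```text
(no output)
```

View pics/top0z.png

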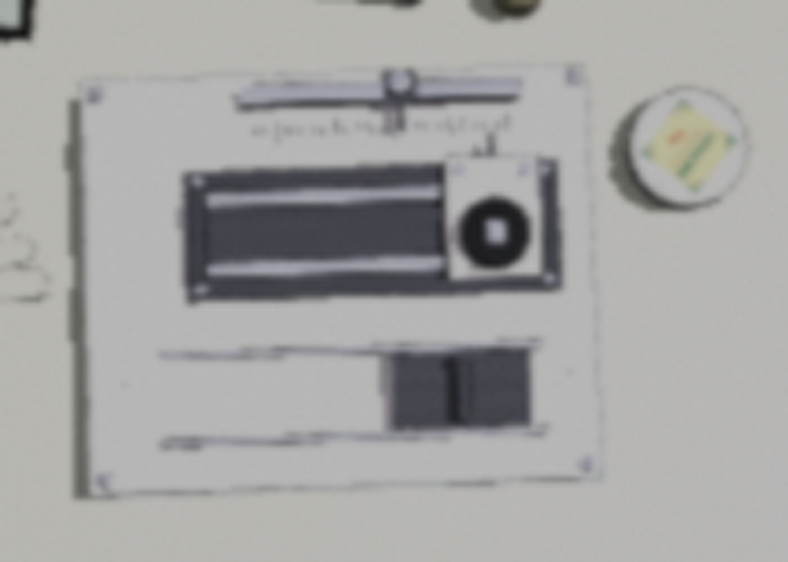

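View pics/scene0z.png

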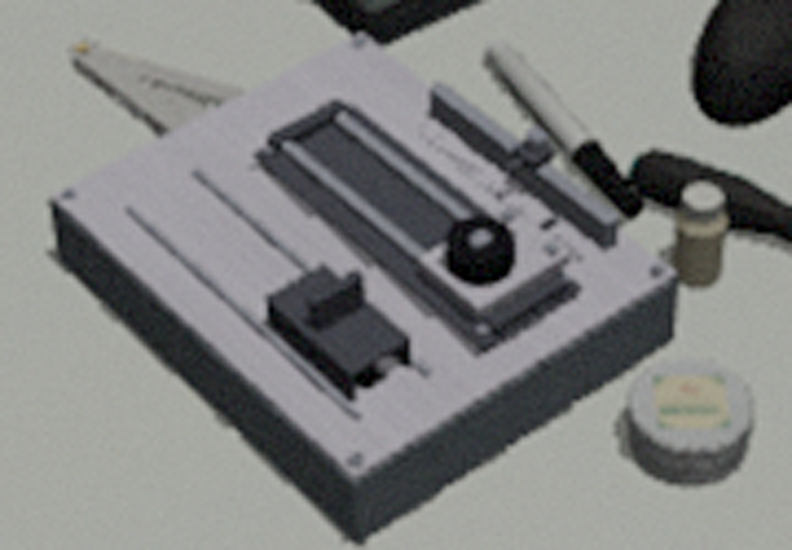

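```bash
python3 - <<'E'
from h import *
C=cal('top')
def z(u,v,h): return onz('top',225+(u+.5)/4.5-.5,195+(v+.5)/4.5-.5,h,C)
TL,TR,BR,BL=[z(*p,.045) for p in[(80,82),(585,66),(601,480),(88,496)]]
for p in (TL,TR,BR,BL):print(p)
print([np.linalg.norm(a-b) for a,b in((TL,TR),(TR,BR),(BR,BL),(BL,TL))])
c=(TL+TR+BR+BL)/4;print('c',c)
dy=(TL-TR+BL-BR);print('yaw from y',np.arctan2(-dy[0],dy[1]));dx=TL+TR-BL-BR;print('yaw x',np.arctan2(dx[1],dx[0]))
yaw=np.arctan2(-dy[0]+dx[1],dy[1]+dx[0]);print(yaw)
R=np.array([[np.cos(yaw),-np.sin(yaw)],[np.sin(yaw),np.cos(yaw)]])
for n,p in dict(tab=(453,388,.082),stage=(490,138,.063),index=(396,130,.063),cov_a=(388,390,.064),cov_b=(530,388,.064)).items():
    q=z(*p); print(n,q, R.T@(q[:2]-c[:2]))
for n,w in dict(wheel=(-.05,-.05)).items(): print(n,c[:2]+R@np.array(w))
tin=z(690,148,.026);print('tin',tin)
d=np.load('top0.npy')
print(d[255,326],d[300,300])
E
```

```text
[0.61936194 0.24102877 0.045     ]
[0.63048958 0.02243923 0.045     ]
[0.45186732 0.01391003 0.045     ]
[0.44154706 0.23208433 0.045     ]
[np.float64(0.21887258545345809), np.float64(0.17882577894821233), np.float64(0.21841824660889733), np.float64(0.17803970008393996)]
c [0.53581648 0.12736559 0.045     ]
yaw from y 0.049066993966652754
yaw x 0.04898385259675643
0.049029633188256476
tab [0.48883463 0.07861843 0.082     ] [-0.04931449 -0.046386  ]
stage [0.595634   0.06401497 0.063     ] [ 0.05664083 -0.06620614]
index [0.59832587 0.10398103 0.063     ] [ 0.0612882  -0.02642005]
cov_a [0.48809054 0.10539335 0.064     ] [-0.04874544 -0.01960679]
cov_b [0.48993273 0.04582213 0.064     ] [-0.04982506 -0.0791967 ]
wheel [0.48832706 0.07497518]
tin [ 0.59805237 -0.02587533  0.026     ]
0.9551472 0.96955204
```

Call:
play_rows(rows="0.029 -0.036 0 0.18;0.029 -0.036 0 0.18;0.029 -0.036 0 0.18;0.029 -0.036 0 0.18;0.029 -0.036 0 0.18;0.029 -0.036 0 0.18;0.029 -0.036 0 0.18;0.029 -0.036 0 0.18;0.029 -0.036 0 0.18;0.029 -0.036 0 0.18;0.029 -0.036 0 0.18;0.029 -0.036 0 0.18", claw=0.3)

```text
time_s: 1.65
tool_pos: [0.4849, 0.0806, 0.2392]
eef_rot: [0.0, 0.798, -0.602, -0.0]
contact_force: [-0.3, 0.9, 0.2]
grip_width: 0.296
```

Call:
play_rows(rows="0 0 0 0.1631;0 0 0 0.1631;0 0 -0.005 0.1631;0 0 -0.005 0.1631;0 0 -0.005 0.1631;0 0 -0.005 0.1631;0 0 -0.005 0.1631;0 0 -0.005 0.1633;0 0 0 0")

```text
time_s: 2.78
tool_pos: [0.4839, 0.0836, 0.2089]
eef_rot: [0.001, 1.0, 0.002, -0.0]
contact_force: [-0.1, 0.3, 0.2]
grip_width: 0.3
```

```bash
python3 - <<'E'
from h import *
s=get_state();print(s['time_s'],s['qpos'],s['tool_pos'],s['eef_rot'],s['contact_force'],s['grip_width'])
C=cal('wrist');print(-C[3].T@C[4]);np.save('C1.npy',np.array([0]))
im,d=get_image('wrist');cv2.imwrite('pics/w1.png',im)
import pickle;pickle.dump(C,open('C1.pkl','wb'))
E
```

```text
2.775 [ 5.72992723e-03  2.17908991e-01 -1.94183287e-01  1.15960078e+00
 -1.20237851e-03 -3.13988687e+00] [0.48392607 0.08364056 0.20892953] [ 6.02851965e-04  9.99997694e-01  2.01233838e-03 -4.46129403e-04] [-0.08906352  0.34113132  0.15918028] 0.29975061786511453
[0.551127   0.08429364 0.34341846]
```

View pics/w1.png

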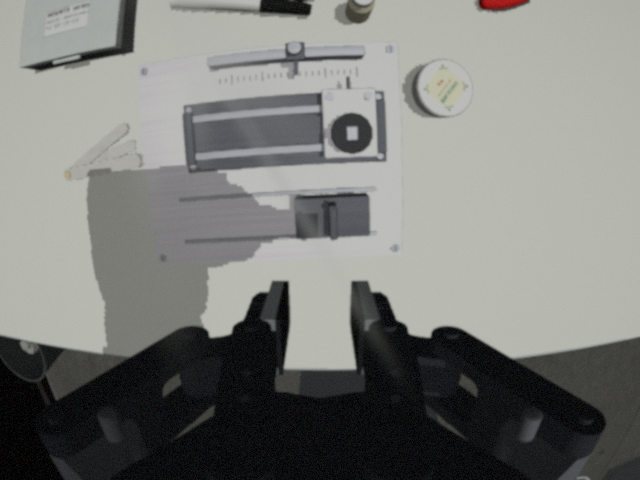

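Call:
play_rows(rows="0.002 -0.004 -0.02 -0.06;0.002 -0.004 -0.02 -0.06;0 0 0 0", claw=0.22)

```text
time_s: 3.2
tool_pos: [0.4876, 0.0754, 0.1686]
eef_rot: [0.001, 0.998, -0.057, -0.001]
contact_force: [0.2, -0.5, 1.2]
grip_width: 0.219
```

```bash
python3 - <<'E'
from h import *
import pickle
s=get_state();print(s['time_s'],s['qpos'],s['tool_pos'],s['eef_rot'],s['contact_force'],s['grip_width'])
C=cal('wrist')
im,d=get_image('wrist');cv2.imwrite('pics/w2.png',im);pickle.dump(C,open('C2.pkl','wb'))
c=np.array([.5358,.1274]);yaw=.049;R=np.array([[np.cos(yaw),-np.sin(yaw)],[np.sin(yaw),np.cos(yaw)]])
for p in [(-.05,-.05,.082),(-.05,-.05,.057),(.0566,-.066,.063),(-.09,-.11,.045),(.09,.11,.045)]:
    print(p,proj('wrist',[*(c+R@p[:2]),p[2]],C))
cv2.imwrite('pics/w2z.png',cv2.resize(im[0:200,220:420],None,fx=3,fy=3,interpolation=cv2.INTER_CUBIC))
E
```

```text
3.2 [-1.11768745e-02  2.45008204e-01 -2.71055187e-01  1.05683187e+00
 -1.18177879e-03 -3.03834705e+00] [0.48762223 0.07542679 0.1685999 ] [ 6.38557474e-04  9.98363195e-01 -5.71793726e-02 -1.02116225e-03] [ 0.17852241 -0.53401694  1.19244795] 0.21944573006291931
(-0.05, -0.05, 0.082) (np.float64(320.22269450354355), np.float64(242.91664105096447))
(-0.05, -0.05, 0.057) (np.float64(320.1252187374373), np.float64(232.39590134466533))
(0.0566, -0.066, 0.063) (np.float64(317.74127347466646), np.float64(70.98780993416537))
(-0.09, -0.11, 0.045) (np.float64(407.15960873313526), np.float64(266.31352250755305))
(0.09, 0.11, 0.045) (np.float64(88.5743723890383), np.float64(90.45694173162849))
```

View pics/w2.png

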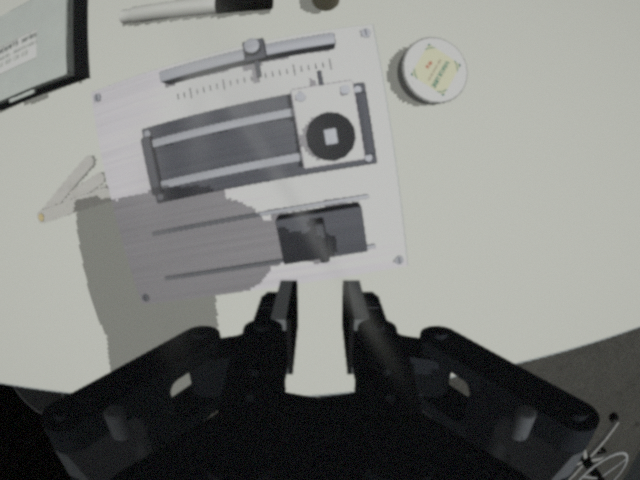

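View pics/w2z.png

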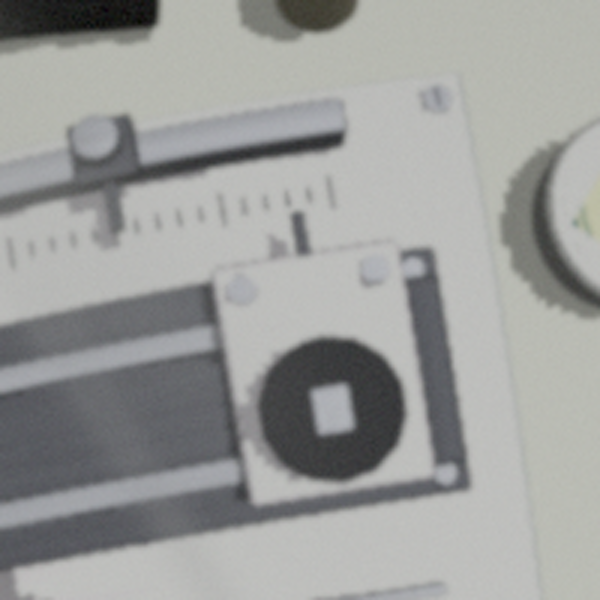

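```bash
python3 - <<'E'
from h import *
import pickle
C=pickle.load(open('C2.pkl','rb'))
c=np.array([.5358,.1274]);yaw=.049;R=np.array([[np.cos(yaw),-np.sin(yaw)],[np.sin(yaw),np.cos(yaw)]])
print(-C[3].T@C[4])
def q(u,v,h):
    w=onz('wrist',220+(u+.5)/3-.5,(v+.5)/3-.5,h,C); return R.T@(w[:2]-c)
for h in(.059,.063,.067):print(h,q(298,214,h),q(112,233,h),q(299,250,h),q(112,192,h))
print(q(457,78,.045), 'corner .09 -.11'); print('specimen',q(333,408,.081),'stage corners',q(215,270,.067),q(398,240,.067),q(434,486,.067),q(252,505,.067))
d=get_image('wrist')[1]
for z in [(298,225),(112,215),(300,290),(333,408),(112,260)]:
    print(z,d[round(z[1]/3),round(220+z[0]/3)])
E
```

```text
[0.55455561 0.06803093 0.30301459]
0.059 [ 0.05713888 -0.06689533] [ 0.06044576 -0.02658568] [ 0.04914251 -0.06579542] [ 0.06965958 -0.02806812]
0.063 [ 0.05646164 -0.06678585] [ 0.05971432 -0.02713697] [ 0.04859636 -0.06570396] [ 0.0687771  -0.02859511]
0.067 [ 0.05578441 -0.06667636] [ 0.05898288 -0.02768827] [ 0.04805021 -0.06561251] [ 0.06789462 -0.0291221 ]
[ 0.08736496 -0.10900177] corner .09 -.11
specimen [ 0.01383352 -0.06674839] stage corners [ 0.04681727 -0.04769314] [ 0.04708375 -0.08634728] [-0.00590304 -0.08570542] [-0.00382945 -0.04698651]
(298, 225) 0.21726117
(112, 215) 0.21759799
(300, 290) 0.22243926
(333, 408) 0.21429068
(112, 260) 0.24118315
```

```bash
python3 - <<'E'
from h import *
im=cv2.imread('pics/w2.png')
z=im[190:290,260:400];z=cv2.convertScaleAbs(z,alpha=2.2,beta=0)
cv2.imwrite('pics/w2t.png',cv2.resize(z,None,fx=5,fy=5,interpolation=cv2.INTER_CUBIC))
E
```

```text
(no output)
```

View pics/w2t.png

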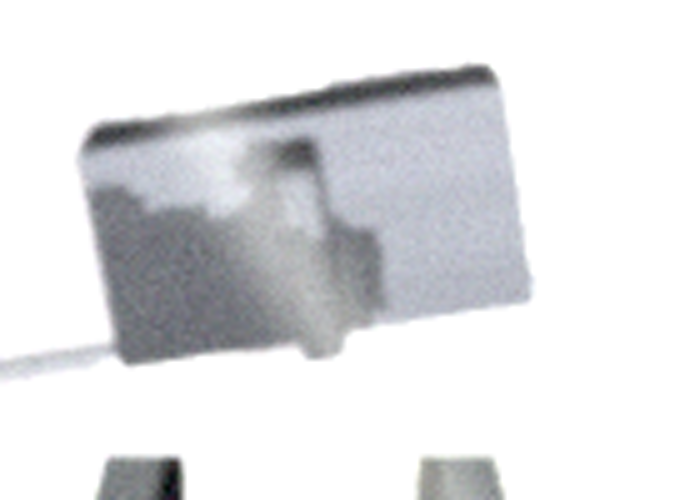

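Call:
play_rows(rows="0 0 -0.02 0;0 0 -0.02 0;0 0 -0.02 0;0 0 -0.015 0;0 0 -0.01 0;0 0 -0.006 0;0 0 0 0")

```text
time_s: 4.18
tool_pos: [0.4883, 0.0756, 0.0784]
eef_rot: [0.001, 0.998, -0.057, 0.0]
contact_force: [-1.2, 0.4, -0.6]
grip_width: 0.221
```

Call:
play_rows(rows="0 0.006 0 0;-0.0005 0.008 0 0;-0.0005 0.01 0 0;-0.0005 0.01 0 0;-0.0005 0.01 0 0;-0.0005 0.01 0 0;-0.0005 0.01 0 0;-0.0005 0.01 0 0;-0.0005 0.01 0 0;-0.0005 0.006 0 0;0 0 0 0")

```text
time_s: 5.55
tool_pos: [0.4836, 0.166, 0.0782]
eef_rot: [0.001, 0.998, -0.057, -0.0]
contact_force: [-0.1, 0.5, 0.4]
grip_width: 0.221
```

Call:
play_rows(rows="-0.0003 0.005 0 0;0 0.002 0 0;0 0 0 0")

```text
time_s: 5.92
tool_pos: [0.4834, 0.1727, 0.0783]
eef_rot: [0.001, 0.998, -0.058, -0.0]
contact_force: [-0.3, -0.1, 1.1]
grip_width: 0.22
```

Call:
play_rows(rows="0 0.002 0 0;0 0.001 0 0;0 0 0 0")

```text
time_s: 6.3
tool_pos: [0.4833, 0.1741, 0.0782]
eef_rot: [0.002, 0.998, -0.058, 0.0]
contact_force: [0.3, -13.5, 1.4]
grip_width: 0.22
```

Call:
play_rows(rows="0 0.001 0 0;0 0.001 0 0;0 0 0 0")

```text
time_s: 6.68
tool_pos: [0.4833, 0.1747, 0.0782]
eef_rot: [0.004, 0.998, -0.058, 0.0]
contact_force: [-0.3, -24.7, 3.8]
grip_width: 0.222
```

Call:
play_rows(rows="0 -0.004 0 0;0 -0.003 0 0;0 0 0.02 0;0 0 0.03 0;0 -0.02 0.01 0;0.001 -0.03 0 0;0.002 -0.03 0 0;0.002 -0.0127 0 0;0 0 0 0")

```text
time_s: 7.8
tool_pos: [0.4886, 0.0777, 0.1383]
eef_rot: [0.0, 0.998, -0.058, 0.0]
contact_force: [-0.4, 0.6, 0.7]
grip_width: 0.214
```

```bash
python3 - <<'E'
from h import *
import pickle
s=get_state();print(s['time_s'],s['qpos'],s['tool_pos'],s['contact_force'],s['grip_width'])
C=cal('wrist')
im,d=get_image('wrist');cv2.imwrite('pics/w3.png',im);pickle.dump(C,open('C3.pkl','wb'))
E
```

```text
7.8 [-6.69284005e-03  2.67270914e-01 -3.28105615e-01  9.75422666e-01
 -8.76930877e-04 -3.03171255e+00] [0.48862604 0.07768812 0.13829516] [-0.36384464  0.59246288  0.70527385] 0.214238590056345
```

View pics/w3.png

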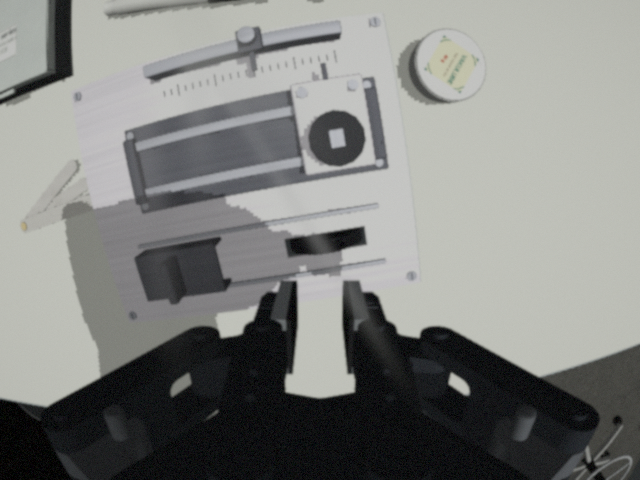

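Call:
play_rows(rows="0 -0.0127 0 0;0 0 -0.02 0;0 0 -0.02 0;0 0 -0.02 0;0 0 -0.008 0;0 0 0 0", claw=0)

```text
time_s: 8.6
tool_pos: [0.4882, 0.0652, 0.0702]
eef_rot: [0.001, 0.998, -0.057, -0.0]
contact_force: [0.3, -0.1, 0.1]
grip_width: -0.001
```

```bash
python3 - <<'E'
from h import *
s=get_state();print(s['time_s'],s['qpos'],s['tool_pos'],s['contact_force'],s['grip_width'])
im,d=get_image('wrist');cv2.imwrite('pics/w4.png',im)
im,d=get_image('scene');cv2.imwrite('pics/s4.png',cv2.resize(im[150:330,200:420],None,fx=3.6,fy=3.3,interpolation=cv2.INTER_CUBIC))
E
```

```text
8.6 [-3.20804824e-02  3.27602884e-01 -4.49690891e-01  7.94210437e-01
 -1.24396902e-03 -3.05862272e+00] [0.48824633 0.06522787 0.07022354] [ 0.30918405 -0.06554033  0.11247693] -0.0006660717262094648
```

View pics/w4.png

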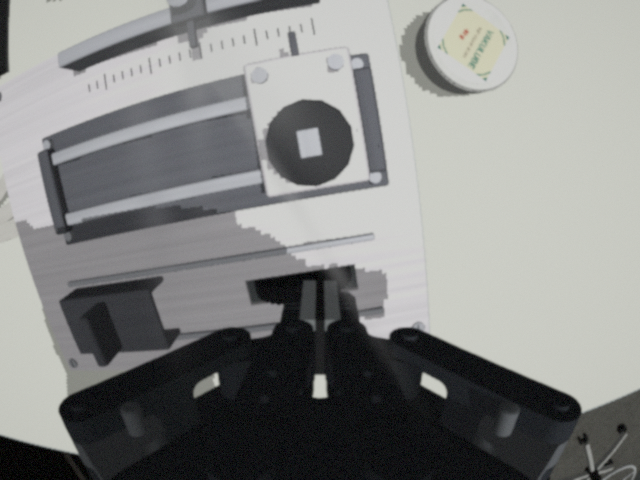

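View pics/s4.png

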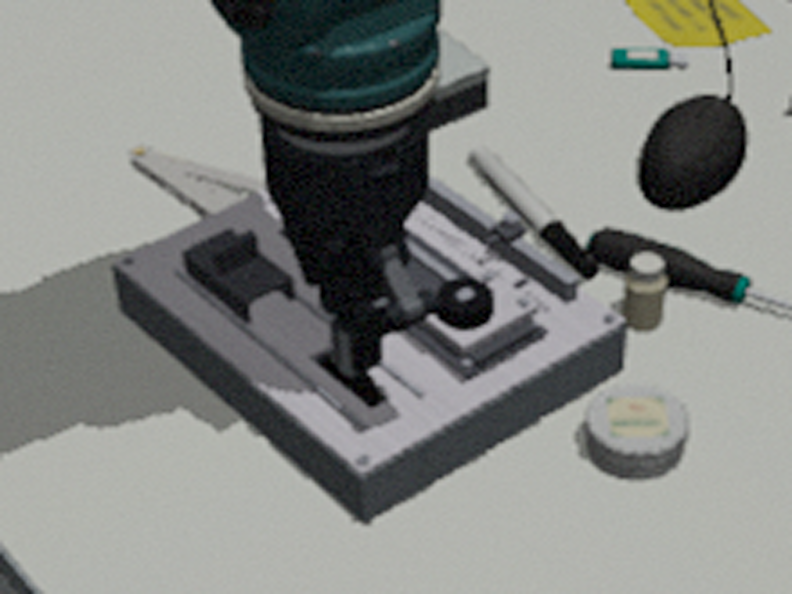

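Call:
play_rows(rows="0 0 -0.004 0;0 0 -0.002 0;0 0 0 0")

```text
time_s: 9.07
tool_pos: [0.4886, 0.0652, 0.0644]
eef_rot: [0.001, 0.998, -0.058, 0.0]
contact_force: [0.6, -0.3, 1.4]
grip_width: -0.002
```

Call:
play_rows(rows="0 0 -0.001 0;0 0 -0.001 0;0 0 0 0")

```text
time_s: 9.45
tool_pos: [0.4885, 0.0652, 0.0623]
eef_rot: [0.001, 0.998, -0.058, 0.0]
contact_force: [-0.4, -0.3, 4.0]
grip_width: 0.001
```

Call:
play_rows(rows="0 0.003 0 0;-0.0003 0.005 0 0;-0.0003 0.005 0 0;-0.0003 0.005 0 0;0 0.002 0 0;0 0 0 0")

```text
time_s: 10.2
tool_pos: [0.4874, 0.0855, 0.0622]
eef_rot: [0.0, 0.998, -0.057, -0.0]
contact_force: [0.2, 0.9, 2.5]
grip_width: 0.001
```

```bash
python3 - <<'E'
from h import *
import pickle
s=get_state();print(s['time_s'],s['qpos'],s['tool_pos'],s['contact_force'],s['grip_width'])
C=cal('wrist')
im,d=get_image('wrist');cv2.imwrite('pics/w5.png',im);pickle.dump(C,open('C5.pkl','wb'))
E
```

```text
10.2 [ 9.28384104e-03  3.39387942e-01 -4.57211499e-01  7.74481311e-01
 -8.49557827e-04 -3.01734496e+00] [0.48741848 0.08549298 0.06224792] [0.22166917 0.85585871 2.52837246] 0.001452107034506685
```

View pics/w5.png

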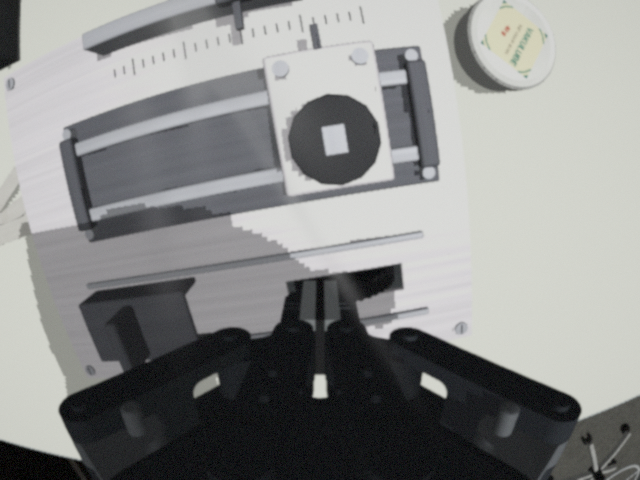

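Call:
play_rows(rows="0 0 0.008 0;0.001 -0.02 0 0;0 0 -0.006 0;0 0 -0.002 0;0 0 0 0;0 0.003 0 0;-0.0003 0.005 0 0;-0.0003 0.005 0 0;-0.0003 0.005 0 0;0 0.002 0 0;0 0 0 0")

```text
time_s: 11.62
tool_pos: [0.4875, 0.0855, 0.0623]
eef_rot: [0.0, 0.998, -0.057, -0.0]
contact_force: [0.5, 0.8, 2.8]
grip_width: -0.004
```

Call:
play_rows(rows="0 0 0.008 0;0.001 -0.02 0 0;0 0 -0.006 0;0 0 -0.002 0;0 0 0 0;0 0.003 0 0;-0.0003 0.005 0 0;-0.0003 0.005 0 0;-0.0003 0.005 0 0;0 0.002 0 0;0 0 0 0")

```text
time_s: 13.0
tool_pos: [0.4876, 0.0855, 0.0622]
eef_rot: [0.0, 0.998, -0.058, -0.0]
contact_force: [-0.1, 0.7, 2.7]
grip_width: 0.002
```

```bash
cat > look.py <<'E'
import sys,pickle
from h import *
n=sys.argv[1]
s=get_state();print(s['time_s'],s['qpos'][[0,5]],s['tool_pos'],s['contact_force'])
C=cal('wrist')
im,d=get_image('wrist');cv2.imwrite(f'pics/{n}.png',im);pickle.dump(C,open(n+'.pkl','wb'));np.save(n+'.npy',d)
cv2.imwrite(f'pics/{n}z.png',cv2.resize(im[0:120,180:340],None,fx=5,fy=5,interpolation=cv2.INTER_CUBIC))
E
python3 look.py w6
```

```text
13.0 [ 0.009228   -3.01728631] [0.48758466 0.08546932 0.06223476] [-0.12324769  0.67713836  2.7322635 ]
```

View pics/w6.png

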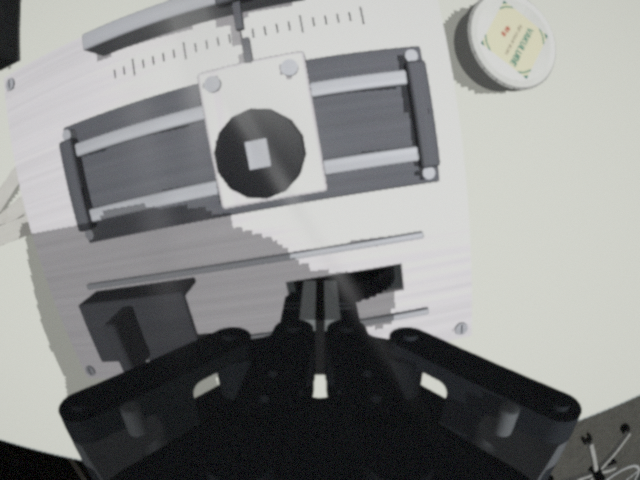

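Call:
play_rows(rows="0 0 0.02 0;0 0 0.018 0;0.015 0.012 0 0;0.015 0.012 0 0;0 0 0 0;0 0 0 0")

```text
time_s: 13.8
tool_pos: [0.5169, 0.1088, 0.1]
eef_rot: [0.001, 0.998, -0.058, -0.001]
contact_force: [-1.2, -0.6, 0.0]
grip_width: -0.002
```

```bash
python3 look.py w7
```

```text
13.8 [ 0.05388636 -2.97227686] [0.51694386 0.10882746 0.09996551] [-1.17569261 -0.60324759  0.03483983]
```

View pics/w7.png

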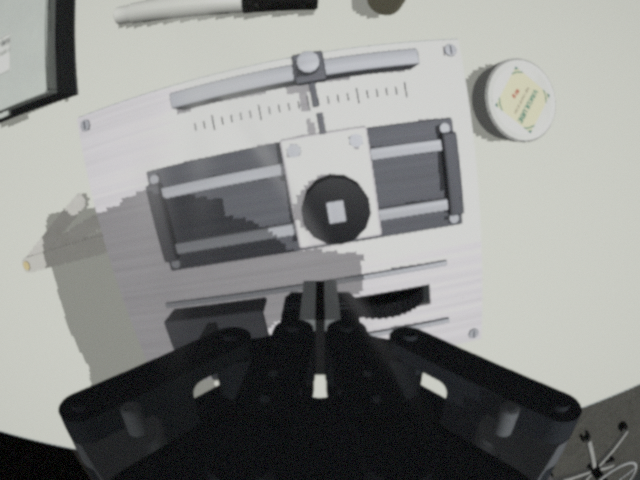

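```bash
python3 - <<'E'
from h import *
im=cv2.imread('pics/w7.png')
cv2.imwrite('pics/w7z.png',cv2.resize(im[72:142,280:360],None,fx=8,fy=8,interpolation=cv2.INTER_CUBIC))
E
```

```text
(no output)
```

View pics/w7z.png

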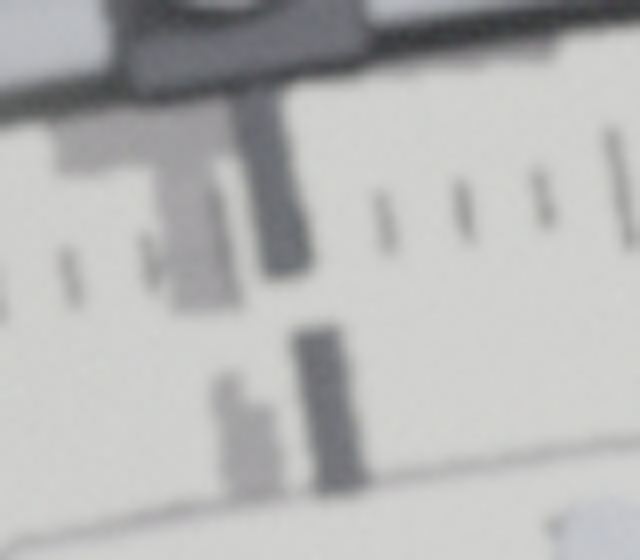

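```bash
cat > align.py <<'E'
import sys,pickle
from h import *
n=sys.argv[1]; 
# args: name, index box u0 v0 u1 v1, stage box
bx=list(map(int,sys.argv[2:10])); th=float(sys.argv[10]) if len(sys.argv)>10 else 30
C=pickle.load(open(n+'.pkl','rb'));g=cv2.cvtColor(cv2.imread(f'pics/{n}.png'),cv2.COLOR_BGR2GRAY).astype(float)
c=np.array([.5358,.1274]);yaw=.049;R=np.array([[np.cos(yaw),-np.sin(yaw)],[np.sin(yaw),np.cos(yaw)]])
print('cam',-C[3].T@C[4]); D=np.load(n+'.npy')
out=[]
for b in (bx[:4],bx[4:]):
    P=[]
    for v in range(b[1],b[3]):
        r=g[v,b[0]:b[2]]; w=np.clip(np.median(np.sort(r)[-6:])-r-th,0,None)
        if w.sum()<20: continue
        u=b[0]+(w*np.arange(len(r))).sum()/w.sum()
        o,d=ray('wrist',u,v,C);q=onz('wrist',u,v,.063,C);P.append([*(R.T@(q[:2]-c)),u,v])
    P=np.array(P);k=np.polyfit(P[:,0],P[:,1],1);res=P[:,1]-np.polyval(k,P[:,0])
    uv=P[len(P)//2,2:]
    print(len(P),'x',P[:,0].min(),P[:,0].max(),'meany',P[:,1].mean(),'slope',k[0],'rms',res.std(),'uv',uv,'depth',D[int(uv[1]),int(round(uv[0]))])
    out.append((P,k))
(A,a),(B,b)=out
s=(a[0]+b[0])/2; print('mean slope',s)
for sl in (0,s): print('slope',sl,'index-stage dy mm',1e3*((A[:,1]-sl*A[:,0]).mean()-(B[:,1]-sl*B[:,0]).mean()))
E
python3 align.py w7 307 85 323 106 312 114 330 132 60
python3 - <<'E'
from h import *
im=cv2.imread('pics/w7.png',0)
for v in (90,96,102,118,124,130):print(v,im[v,300:332])
E
```

```text
cam [0.58374188 0.1014274  0.23443696]
21 x 0.060358602600229176 0.0698824890978698 meany -0.028690037993222756 slope 0.06119781435917044 rms 0.00010606058153779028 uv [313.4248366  95.       ] depth 0.15529513
18 x 0.04799260541996849 0.05593468549595555 meany -0.02978071059239647 slope 0.004190270178205669 rms 4.988179132143087e-05 uv [320.51515152 123.        ] depth 0.15960228
mean slope 0.03269404226868806
slope 0 index-stage dy mm 1.090672599173715
slope 0.03269404226868806 index-stage dy mm 0.661829121071298
90 [157 158 156 157 157 158 159 157 155 138 119 109 109 109 115 133 167 196
 206 208 207 209 207 209 207 208 207 207 209 206 208 207]
96 [167 166 164 164 164 156 149 163 186 193 180 141 113 110 112 116 131 162
 193 205 207 209 208 206 208 203 196 186 189 203 207 207]
102 [175 165 161 161 162 160 153 144 154 182 192 179 144 117 114 114 114 109
 139 181 202 206 207 208 209 206 201 187 175 185 200 206]
118 [207 207 208 207 208 205 200 193 188 190 197 206 207 207 206 204 186 147
 119 114 116 115 128 157 186 203 207 208 207 208 207 208]
124 [208 207 207 207 207 203 192 178 166 163 162 163 162 169 185 201 202 188
 148 122 115 115 119 131 160 188 204 207 207 210 207 207]
130 [207 207 207 207 207 205 199 183 169 163 162 162 161 162 169 184 200 202
 189 154 121 116 116 116 129 153 182 194 196 193 191 190]
```

```bash
cat > align2.py <<'E'
import sys,pickle
from h import *
# edges at given level. args: name iu0 iv0 iu1 iv1 su0 sv0 su1 sv1
n=sys.argv[1];bx=list(map(int,sys.argv[2:10]))
C=pickle.load(open(n+'.pkl','rb'));g=cv2.GaussianBlur(cv2.cvtColor(cv2.imread(f'pics/{n}.png'),cv2.COLOR_BGR2GRAY).astype(np.float32),(1,3),0)
c=np.array([.5358,.1274]);yaw=.049;R=np.array([[np.cos(yaw),-np.sin(yaw)],[np.sin(yaw),np.cos(yaw)]])
res=[]
for b in (bx[:4],bx[4:]):
    E={'L':[],'R':[]}
    for v in range(b[1],b[3]):
        r=g[v,b[0]:b[2]];m=int(np.argmin(r))
        for s,st in (('L',-1),('R',1)):
            i=m
            while 0<=i+st<len(r) and r[i+st]<135:i+=st
            j=i+st
            if not 0<=j<len(r):continue
            u=b[0]+i+st*(135-r[i])/(r[j]-r[i])
            q=onz('wrist',u,v,.063,C);E[s].append(R.T@(q[:2]-c))
    E={s:np.array(e) for s,e in E.items()};res.append(E)
    for s in 'LR':
        k=np.polyfit(E[s][:,0],E[s][:,1],1);print(s,len(E[s]),'x %.4f..%.4f'%(E[s][:,0].min(),E[s][:,0].max()),'y@.058 %.5f slope %.4f rms %.5f'%(np.polyval(k,.058),k[0],(E[s][:,1]-np.polyval(k,E[s][:,0])).std()))
def med(E,s,sl): return np.median(E[s][:,1]-sl*(E[s][:,0]-.058))
for sl in (0,.02,.04): print('slope',sl,'dy mm L %.2f R %.2f'%tuple(1e3*(med(res[0],s,sl)-med(res[1],s,sl)) for s in 'LR'))
E
python3 align2.py w7 305 88 323 105 312 115 332 131
python3 - <<'E'
# yaw from this image: panel right edge & cover guide slit, slot rails
from h import *
import pickle
C=pickle.load(open('w7.pkl','rb'))
P=lambda u,v,h:onz('wrist',u,v,h,C)
for a,b,h in [((459,42),(484,348),.045),((449,49),(473,333),.045),((86,125),(449,49),.045)]:
    d=P(*a,h)-P(*b,h);print(d,np.hypot(*d[:2]),np.arctan2(d[1],d[0]))
E
```

```text
L 17 x 0.0610..0.0687 y@.058 -0.02806 slope 0.0731 rms 0.00013
R 17 x 0.0606..0.0682 y@.058 -0.03033 slope 0.0611 rms 0.00008
L 16 x 0.0486..0.0556 y@.058 -0.02869 slope 0.0140 rms 0.00002
R 16 x 0.0483..0.0553 y@.058 -0.03078 slope 0.0077 rms 0.00005
slope 0 dy mm L 1.10 R 0.98
slope 0.02 dy mm L 0.88 R 0.68
slope 0.04 dy mm L 0.65 R 0.37
[1.84108628e-01 1.18664588e-02 2.77555756e-17] 0.1844906495480953 0.0643645421463376
[0.16677389 0.00927603 0.        ] 0.1670316621660268 0.055563133415622565
[-0.01143896  0.20507582  0.        ] 0.20539459972690174 1.6265177424013268
```

Call:
play_rows(rows="-0.014 -0.017 0 0;-0.0146 -0.0168 0 0;0 0 -0.02 0;0 0 -0.012 0;0 0 -0.003 0;0 0 -0.0025 0;0 0 0 0")

```text
time_s: 14.72
tool_pos: [0.4891, 0.0754, 0.063]
eef_rot: [0.001, 0.998, -0.058, -0.0]
contact_force: [-1.8, -0.5, 2.3]
grip_width: 0.001
```

Call:
play_rows(rows="0 0.0007 0 0;0 0.0007 0 0;0 0 0 0;0 0 0 0")

```text
time_s: 15.22
tool_pos: [0.4892, 0.0769, 0.0629]
eef_rot: [0.001, 0.998, -0.058, 0.0]
contact_force: [-2.0, -0.5, 4.4]
grip_width: 0.001
```

Call:
play_rows(rows="0 0 0.02 0;0 0 0.01 0;0.02 0.012 0 0;0.015 0.018 0 0;0 0 0 0;0 0 0 0")

```text
time_s: 15.98
tool_pos: [0.5236, 0.1066, 0.0926]
eef_rot: [0.001, 0.998, -0.058, -0.0]
contact_force: [-1.1, 0.2, -0.1]
grip_width: 0.001
```

```bash
python3 look.py w8
```

```text
15.975 [ 0.04886586 -2.97756112] [0.52363161 0.10655031 0.09259015] [-1.0687452   0.21970431 -0.11883648]
```

Call:
play_rows(rows="0.003 -0.001 0 0;0 0 0 0")

```text
time_s: 16.27
tool_pos: [0.5272, 0.1054, 0.0929]
eef_rot: [0.001, 0.998, -0.058, 0.0]
contact_force: [0.6, 0.0, -0.3]
grip_width: -0.001
```

```bash
python3 look.py w9;python3 - <<'E'
from h import *
for n in('w8','w9'):
    im=cv2.imread(f'pics/{n}.png')
    cv2.imwrite(f'pics/{n}z.png',cv2.resize(im[70:170,270:370],None,fx=6,fy=6,interpolation=cv2.INTER_CUBIC))
E
```

```text
16.275 [ 0.046429   -2.97932245] [0.52719877 0.10543661 0.09287488] [ 0.62944437  0.00793741 -0.30123059]
```

View pics/w8z.png

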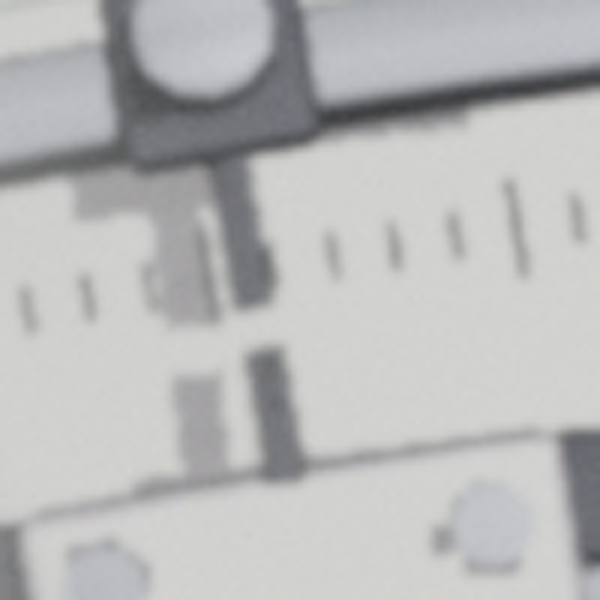

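View pics/w9z.png

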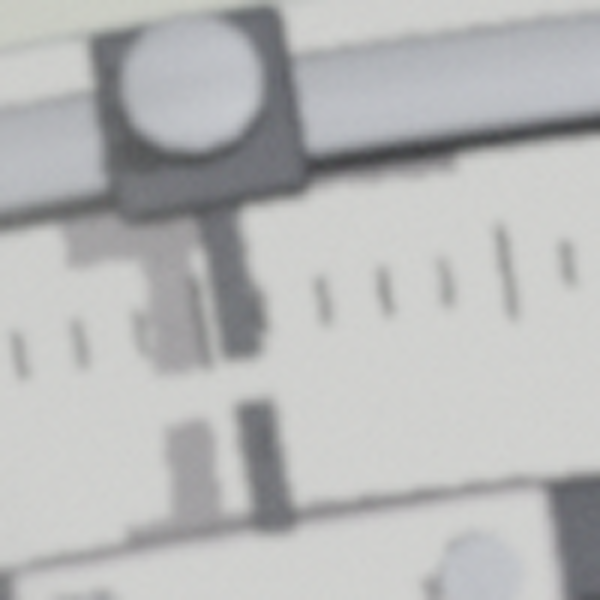

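```bash
for b in "w8 303 99 317 108 308 129 324 147" "w8 303 99 317 119 308 129 324 147" "w9 301 107 315 116 307 138 322 156" "w9 301 107 315 127 307 138 322 156"; do echo == $b; python3 align2.py $b;done
```

```text
== w8 303 99 317 108 308 129 324 147
L 9 x 0.0661..0.0698 y@.058 -0.02921 slope 0.1853 rms 0.00004
R 9 x 0.0657..0.0693 y@.058 -0.02980 slope 0.0115 rms 0.00004
L 18 x 0.0485..0.0560 y@.058 -0.02814 slope -0.0318 rms 0.00012
R 18 x 0.0481..0.0558 y@.058 -0.02976 slope 0.0362 rms 0.00007
slope 0 dy mm L 0.54 R 0.27
slope 0.02 dy mm L 0.24 R -0.06
slope 0.04 dy mm L -0.08 R -0.35
== w8 303 99 317 119 308 129 324 147
L 20 x 0.0611..0.0698 y@.058 -0.02803 slope 0.0667 rms 0.00012
R 20 x 0.0607..0.0693 y@.058 -0.03053 slope 0.0869 rms 0.00018
L 18 x 0.0485..0.0560 y@.058 -0.02814 slope -0.0318 rms 0.00012
R 18 x 0.0481..0.0558 y@.058 -0.02976 slope 0.0362 rms 0.00007
slope 0 dy mm L 0.30 R 0.21
slope 0.02 dy mm L 0.06 R -0.09
slope 0.04 dy mm L -0.17 R -0.38
== w9 301 107 315 116 307 138 322 156
L 9 x 0.0663..0.0700 y@.058 -0.02924 slope 0.1851 rms 0.00009
R 9 x 0.0659..0.0695 y@.058 -0.02981 slope 0.0134 rms 0.00003
L 18 x 0.0483..0.0559 y@.058 -0.02801 slope -0.0198 rms 0.00008
R 18 x 0.0478..0.0556 y@.058 -0.02972 slope 0.0392 rms 0.00010
slope 0 dy mm L 0.43 R 0.23
slope 0.02 dy mm L 0.08 R -0.06
slope 0.04 dy mm L -0.24 R -0.38
== w9 301 107 315 127 307 138 322 156
L 20 x 0.0613..0.0700 y@.058 -0.02790 slope 0.0548 rms 0.00013
R 20 x 0.0610..0.0695 y@.058 -0.03054 slope 0.0840 rms 0.00020
L 18 x 0.0483..0.0559 y@.058 -0.02801 slope -0.0198 rms 0.00008
R 18 x 0.0478..0.0556 y@.058 -0.02972 slope 0.0392 rms 0.00010
slope 0 dy mm L 0.33 R 0.13
slope 0.02 dy mm L 0.08 R -0.10
slope 0.04 dy mm L -0.16 R -0.41
```

Call:
play_rows(rows="0 0 0.02 0;-0.02 0.01 0.012 0;-0.0236 0.0275 0 0;0 0.0271 0 0;0 0 -0.02 0;0 0 0 0", claw=0.22)

```text
time_s: 17.08
tool_pos: [0.4816, 0.1707, 0.1041]
eef_rot: [0.001, 0.998, -0.057, -0.001]
contact_force: [-0.5, -0.2, 0.7]
grip_width: 0.222
```

```bash
python3 look.py w10
```

```text
17.075 [ 0.1816467  -2.84538262] [0.48164532 0.17070587 0.10409056] [-0.53673399 -0.22447842  0.70691884]
```

View pics/w10.png

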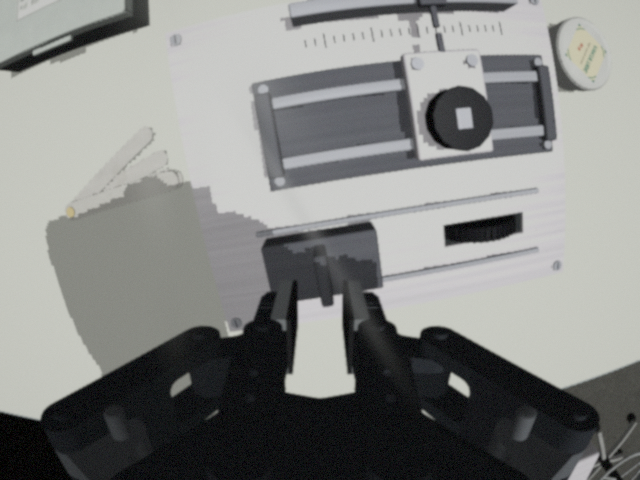

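Call:
play_rows(rows="0.002 -0.0007 -0.015 0;0 0 -0.0105 0;0 0 0 0")

```text
time_s: 17.5
tool_pos: [0.4849, 0.1694, 0.0784]
eef_rot: [0.001, 0.998, -0.058, -0.001]
contact_force: [-0.0, 0.4, 0.4]
grip_width: 0.227
```

Call:
play_rows(rows="0 -0.006 0 0;0.0005 -0.009 0 0;0.0005 -0.01 0 0;0.0005 -0.01 0 0;0.0005 -0.01 0 0;0.0005 -0.01 0 0;0.0005 -0.01 0 0;0.0005 -0.01 0 0;0.0005 -0.01 0 0;0.0005 -0.008 0 0;0 -0.003 0 0;0 0 0 0")

```text
time_s: 19.0
tool_pos: [0.4898, 0.0735, 0.0792]
eef_rot: [0.001, 0.998, -0.058, -0.0]
contact_force: [0.3, 0.4, -0.2]
grip_width: 0.218
```

Call:
play_rows(rows="0 -0.002 0 0;0 -0.001 0 0;0 0 0 0")

```text
time_s: 19.38
tool_pos: [0.4899, 0.0707, 0.0792]
eef_rot: [0.001, 0.998, -0.058, -0.0]
contact_force: [-0.5, 0.6, -0.1]
grip_width: 0.22
```

Call:
play_rows(rows="0 -0.001 0 0;0 -0.001 0 0;0 0 0 0")

```text
time_s: 19.75
tool_pos: [0.49, 0.0689, 0.0793]
eef_rot: [0.0, 0.998, -0.058, -0.0]
contact_force: [-0.1, 3.5, -1.1]
grip_width: 0.216
```

Call:
play_rows(rows="0 -0.0007 0 0;0 -0.0007 0 0;0 0 0 0")

```text
time_s: 20.12
tool_pos: [0.49, 0.0684, 0.0793]
eef_rot: [-0.001, 0.998, -0.057, -0.0]
contact_force: [1.0, 12.5, -0.7]
grip_width: 0.223
```

Call:
play_rows(rows="0 0.004 0 0;0 0.0025 0 0;0 0 0 0;0 0 0.015 0;0 0 0.02 0;0.017 0.014 0 0;0.017 0.014 0 0;0 0 0 0;0 0 0 0")

```text
time_s: 21.25
tool_pos: [0.5235, 0.1015, 0.1141]
eef_rot: [0.001, 0.998, -0.058, -0.0]
contact_force: [-0.6, 0.4, -0.7]
grip_width: 0.222
```

```bash
python3 look.py w11;python3 - <<'E'
from h import *
im=cv2.imread('pics/w11.png')
cv2.imwrite('pics/w11z.png',cv2.resize(im[60:160,270:370],None,fx=6,fy=6,interpolation=cv2.INTER_CUBIC))
E
```

```text
21.25 [ 0.03934448 -2.98689735] [0.52345975 0.10147895 0.11412587] [-0.56880413  0.44841221 -0.72432725]
```

View pics/w11.png

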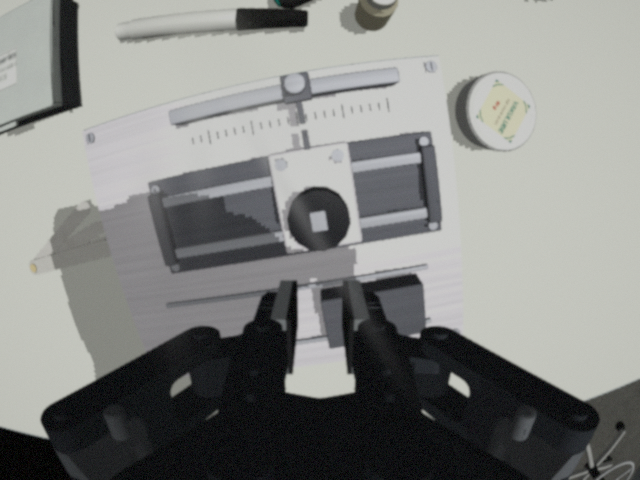

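View pics/w11z.png

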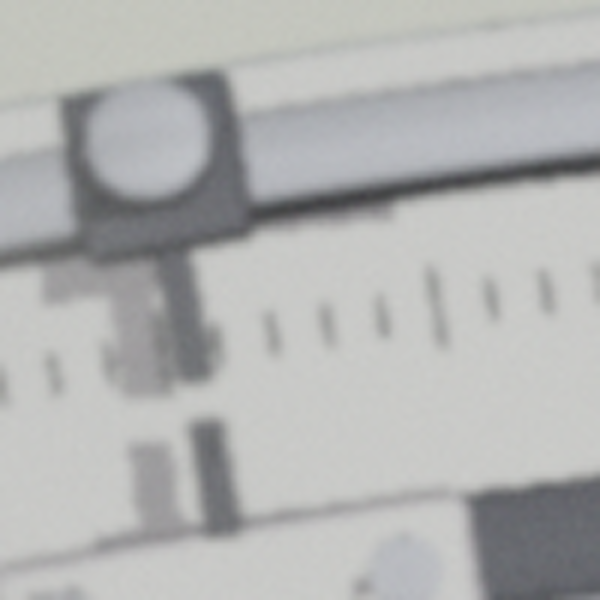

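```bash
cat > ticks.py <<'E'
from h import *
import pickle,sys
c=np.array([.5358,.1274]);yaw=.049;R=np.array([[np.cos(yaw),-np.sin(yaw)],[np.sin(yaw),np.cos(yaw)]])
for n in ('w7','w8','w9','w11'):
    C=pickle.load(open(n+'.pkl','rb'));g=cv2.imread(f'pics/{n}.png',0)
    bh=cv2.morphologyEx(cv2.GaussianBlur(g,(3,3),0),cv2.MORPH_BLACKHAT,np.ones((5,5),np.uint8))
    m=(bh>10).astype(np.uint8)
    N,lab,st,ce=cv2.connectedComponentsWithStats(m)
    P=[]
    for i in range(1,N):
        x,y,w,h,a=st[i]
        if 5<=h<=20 and w<=6 and 8<=a<=60 and y<200:
            q=onz('wrist',*ce[i],.045,C);p=R.T@(q[:2]-c)
            if .055<p[0]<.075 and abs(p[1]+.03)<.07:P.append([*p,h])
    P=np.array(P);P=P[np.argsort(P[:,1])]
    s=P[P[:,2]<=np.median(P[:,2])+1]
    k=np.polyfit(s[:,1],s[:,0],1);r=s[:,0]-np.polyval(k,s[:,1]);s=s[abs(r)<2*r.std()];k=np.polyfit(s[:,1],s[:,0],1)
    print(n,len(s),'slope(y per x) %.4f'%-k[0],np.round(s[:,1]*1e3,1),'rms',(s[:,0]-np.polyval(k,s[:,1])).std())
E
python3 ticks.py; python3 align2.py w11 294 101 306 113 300 131 313 147
```

```text
w7 16 slope(y per x) 0.0046 [-70.5 -65.4 -60.5 -55.5 -45.5 -40.4 -35.5 -15.5 -10.4  -5.4   4.5   9.5
  14.6  19.5  29.5  34.5] rms 0.00011469730033611964
w8 15 slope(y per x) 0.0038 [-70.5 -65.5 -60.5 -55.5 -45.5 -40.4 -35.5 -15.4  -5.4   4.5   9.5  14.6
  19.6  29.6  34.5] rms 7.611851343625447e-05
w9 16 slope(y per x) 0.0047 [-70.5 -65.5 -60.5 -55.4 -45.5 -40.5 -35.5 -15.5 -10.5  -5.5   4.6   9.6
  14.5  19.6  29.6  34.6] rms 0.00011517074977781339
w11 15 slope(y per x) 0.0038 [-70.4 -65.5 -60.5 -55.4 -45.3 -40.4 -35.5 -15.5  -5.4   4.6   9.5  14.5
  19.5  29.5  34.6] rms 7.811003829575411e-05
L 9 x 0.0657..0.0699 y@.058 -0.02863 slope 0.1526 rms 0.00014
R 12 x 0.0652..0.0707 y@.058 -0.02926 slope -0.0531 rms 0.00016
L 16 x 0.0483..0.0559 y@.058 -0.02794 slope -0.0313 rms 0.00007
R 16 x 0.0479..0.0556 y@.058 -0.02976 slope 0.0336 rms 0.00006
slope 0 dy mm L 0.56 R 0.21
slope 0.02 dy mm L 0.27 R -0.10
slope 0.04 dy mm L -0.05 R -0.40
```

Call:
play_rows(rows="0 0 0.03 0;-0.02 0 0.03 0;-0.04 0.03 0.02 0;-0.04 0.05 0 0;-0.03 0.05 0 0;-0.03 0.05 0 0;0 0 0 0;0 0 0 0")

```text
time_s: 22.3
tool_pos: [0.3648, 0.2802, 0.1943]
eef_rot: [0.001, 0.998, -0.057, 0.0]
contact_force: [0.0, -0.0, -0.7]
grip_width: 0.22
```

```bash
python3 - <<'E'
from h import *
s=get_state();print(s['time_s'],s['tool_pos'],s['joint_vel'].round(3))
t,_=get_image('top');sc,_=get_image('scene');a=cv2.imread('pics/top0.png')
z=lambda i:cv2.resize(i[180:320,180:400],None,fx=3.5,fy=3.5*.6*1.6,interpolation=cv2.INTER_CUBIC)
cv2.imwrite('pics/topend.png',z(t))
cv2.imwrite('pics/scend.png',cv2.resize(sc[185:310,220:400],None,fx=4.4,fy=4.4,interpolation=cv2.INTER_CUBIC))
E
```

```text
22.3 [0.36480654 0.28016766 0.19430691] [-0.031  0.005  0.003  0.002  0.     0.001]
```

View pics/topend.png

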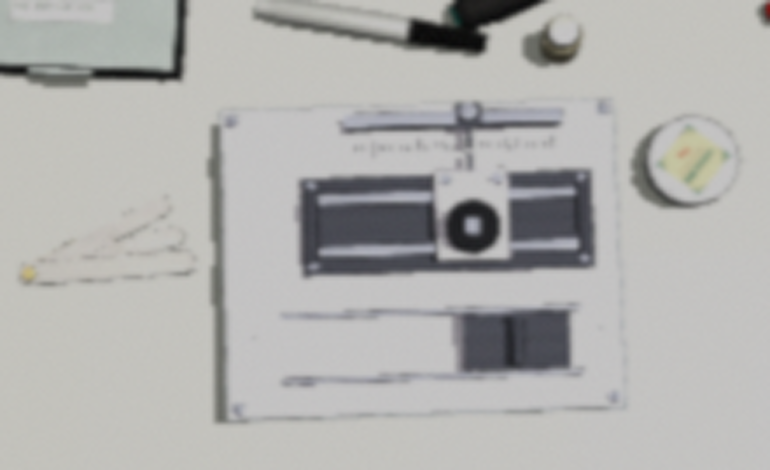

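View pics/scend.png

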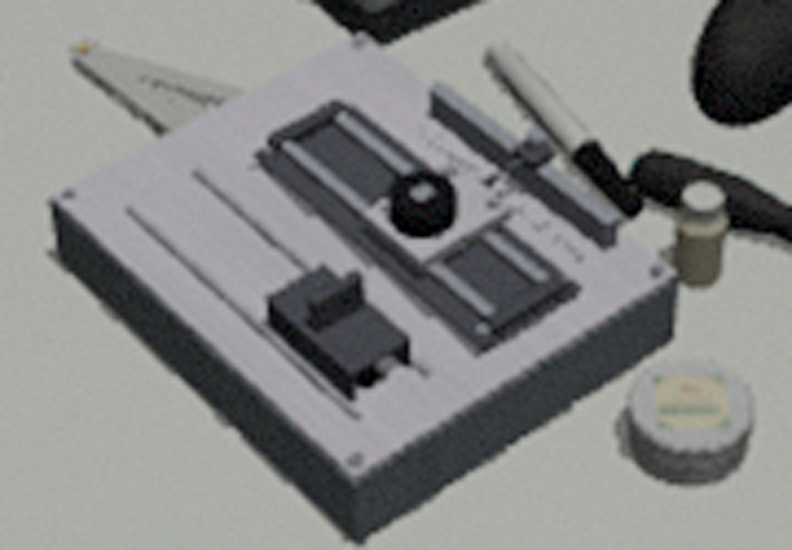

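The cover is back exactly where it started: in the zoomed scene view it stands at (268–410, 265–398), as in the first picture. The pointers are in line at about (465, 150) in the zoomed top view, and the bystanders have not moved.

```bash
python3 -c "
from workcell import job_done;print(job_done())"
```

```text
the job is handed in; nothing more can be done
None
```

The job is done and handed in at about 22.4 s of the 58 s allowed.

- **Cover off:** I slid it off by its tab until it met the left-hand stop. I leaned on the stop with about 25 N at the end.
- **Rolling the wheel:** I used the shut fingertips for three 20 mm strokes and one 1.5 mm correction. Readings on the wheel were 2.3–4.4 N, pressing it some 2–3 mm.
- **Cover back:** I slid it back until it met the right-hand stop, with about 12 N at the end, then moved the arm clear.

**Last checks:**
- The cover stands where it did at the start.
- The index and the things around it look unmoved in the top and scene pictures.
- The pointers look in line in the last wrist picture.

**Pointer alignment:** the edge measurements did not fully agree. The more reliable right-hand edges put the stage about 0.2 mm short of the index (towards -y). The left-hand edges, darkened by a shadow, gave 0.25–0.55 mm. I left this uncorrected, because a fix meant opening the cover again for a move about as small as the measuring error.

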